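Snap the lid of a food box shut all the way round

TASK

The lid is lying on the steel food box but is not snapped on yet: all four sides of its white rim still stand up. Press the rim down with the fingertips, one side after the other, until all four have clicked fully shut, then take the hand away. Press only: do not pick up, tip or shove the box, leave it standing where it is, and leave the other things on the counter alone.

Things in the scene. Friction and masses are not known exactly. Their poses are not given: they have to be found in the camera images.
- food_box: the loose rectangular steel food box, full, 0.7 to 1 kg with its lid, 130 mm (its x) by 180 mm (its y), straight sides, on the counter. Origin: centre of its underside; z up; at yaw 0 its x points away from the robot; it stands turned at most 0.8 rad either way. The lid's rigid middle panel is framed by four separate flat-topped rim sections: long ones on -x and +x, short ones on +y and -y
- lid_panel (a point): centre of the top of the lid's white middle panel (78 by 128 mm), 71 mm above the counter; it is rigid and needs no pressing. Axes as the box. Around it the rim sections' flat tops are at 83 mm while raised (an 8 mm band of dark rubber seal shows below them) and at 75 mm when shut
- rim_near_top (a point): centre of the flat top of the long rim section on the box's -x side (nearest the robot), 180 mm along the box's y by 25 mm wide; 52.5 mm from the box's middle; moves down 8 mm with it. Axes as the box
- rim_far_top (a point): centre of the flat top of the long rim section on the box's +x side, 180 mm along the box's y by 25 mm wide; 52.5 mm from the middle; moves down 8 mm with it
- rim_left_top (a point): centre of the flat top of the short rim section on the box's +y side, 76 mm along the box's x by 25 mm wide; 77.5 mm from the middle; moves down 8 mm with it
- rim_right_top (a point): centre of the flat top of the short rim section on the box's -y side, 76 mm along the box's x by 25 mm wide; 77.5 mm from the middle; moves down 8 mm with it
- rim_near (a joint): travel of the near section in m: 0 raised (as at the start), 0.008 clicked shut on a rigid stop. It resists with about 8 N, gives way, past 4.5 mm snaps down by itself and stays; released before that it springs back up
- rim_far (a joint): travel of the far section in m: 0 raised (as at the start), 0.008 clicked shut on a rigid stop. It resists with about 8 N, gives way, past 4.5 mm snaps down by itself and stays; released before that it springs back up
- rim_left (a joint): travel of the left section in m: 0 raised (as at the start), 0.008 clicked shut on a rigid stop. It resists with about 8 N, gives way, past 4.5 mm snaps down by itself and stays; released before that it springs back up
- rim_right (a joint): travel of the right section in m: 0 raised (as at the start), 0.008 clicked shut on a rigid stop. It resists with about 8 N, gives way, past 4.5 mm snaps down by itself and stays; released before that it springs back up
- jar: bystander: small closed jar, 58 mm across, 75 mm tall, beside the box's +y side; origin under its centre
- jar_cap: bystander: flat round jar cap, 72 mm across, 13 mm high, beside the box's -y side; origin under its centre
- peach: bystander: a peach, 74 mm across, 67 mm tall, beyond the box's +x side; origin under it
- bowl: bystander: open steel bowl, 210 mm across, 85 mm tall, to the robot's right; origin under its centre
- spoon: bystander: steel spoon, 200 mm long, lying on the chopping board to the robot's left
- vinegar: bystander: bottle, 64 mm across, 210 mm tall, at the far left; origin under its centre
- mug: bystander: mug, 80 mm across, 90 mm tall, at the far right; origin under its centre
There are look-alikes about, which are no part of the job. What is shaped like the food_box but pink or purple is not meant.

How it is judged:
By the outcome, as a careful person would: the job done as asked, in the order asked, and still so for the second after the job is handed in, with the robot touching nothing.
It also fails if it takes over 45 s, if anything falls off the work surface, if the arm or the gripper's body presses on something with over 40 N, if the wrist force passes 120 N, or if a joint passes its speed limit or range.

ROBOT

A 6-joint arm with a two-finger parallel gripper is mounted at the origin on the work surface. World frame = base frame: x ahead of the robot, y to its left, z up, the work surface at z = 0. Lengths are in mm, angles in rad, forces in N, time in s.
With the tool pointing down it reaches from about 275 to 875 mm from the base axis. Payload 12.5 kg.
Tool frame: the origin (TCP) lies midway between the tips of the shut fingers; the grasp point (between the pads) lies 19 mm behind it (ctrl.pinch_z is the distance from the TCP to the grasp point, in mm); z points along the fingers, y is the line along which they close (so a half turn about z gives the same grasp; the last joint's range is limited). The gripper opens to 85 mm and grips with 20 to 120 N. Pads are 22 mm wide; open, the fingers measure 114 mm over their backs; the gripper's body (76 mm by 85 mm) begins 54 mm behind the grasp point. The pads swing forward as they close: fully open they stand 13 mm farther back than shut.
Start: joints at [-1.206, 0.351, 1.652, -0, 1.139, -0.085], TCP at [239.148, -495.27, 231.29] pointing down, gripper open.
Joint ranges: [-2.75, 2.75], [-0.79, 2.1], [0.01, 2.65], [-1.57, 4.71], [0.07, 3.14], [-2.87, 2.87]. Speed limits (rad/s): [2.22, 2.22, 2.79, 3.14, 3.14, 3.14].

INTERFACE

Orientations are given as a unit quaternion [x, y, z, w].
In Python, from workcell import ctrl gives the robot as it stands.
- The arm moves only by the tool move_arm, never from a script. Its argument "steps" is a list that holds one entry, the list of rows, each a list of 4 numbers: the shift along the tool's x, y, z in m, then the turn about the tool's z in rad. A call has 1 to 10 rows; each row shifts and turns the commanded pose from where the row before left it, along the tool's axes as they then stand; what a row does not reach is not made up. A row lasts 1/12 s, in which the tool goes at most 41.7 mm and 7.16 degrees, less where a joint would pass 70% of its speed; a pose out of reach is approached as far as the arm can. A call with a gripper value outside its range is refused whole. "grip" is the opening, from 0 (shut) to 1 (fully open), set as the call begins (left out, the last holds). The fingers move at their own pace and stop on an object; "grip_force" is the grip in N (left out, the last holds). Time passes only in rows, so rows that do not move let the fingers close. It gives the time, the measured TCP pose, the force, the opening and the grip force at its end, in the units of the state.
- ctrl.get_obs(): the state, without advancing time (a new reading comes with each control period).
- ctrl.read_camera(name): name is "scene" or "top" or "wrist"; returns the picture (400x640x3 uint8, red, green, blue); there is no depth.
- ctrl.camera_model(name): a dict with "vfov" (degrees; the focal length in pixels is half the picture's height over the tangent of half this angle, whatever the lens; pixels are square), "cx", "cy" (the principal point, pixels), "distortion" ([k1, k2, p1, p2, k3] as OpenCV has them; the pictures are not rectified), "rvec" (rotation vector, rad) and "tvec" (3), from world to camera coordinates, as OpenCV has them; the wrist camera has in their place "mount" (4x4, takes a point from camera to tool coordinates, whose origin is the TCP and whose axes are the flange's). Camera axes: x right, y down, z forward; pixel columns grow to the right and rows downward; lengths in mm; the calibration is good to about 2 mm. A picture is of the moment at which its call begins: read the wrist's pose just before it. camera_model takes no time and is no camera call.
- ctrl.sign_off(): hands the job in; it is judged then, once.
Trained networks look in the newest picture that a camera, given by its name, has taken for a name from the list of things; names that differ only in an ending like _2 or _b are one class to them, and where a whole thing is asked for, a point or a joint stands for the part that bears it (a point fixed in the world has none). Each returns a list of dicts, best first, with "score" (0 to 1); they miss things now and then, are a little off and sometimes report something else, mostly with a low value. They report only what shows in the picture. A call takes as long as a camera call. They do not tell look-alikes from the thing itself.
- ctrl.recognise(target, camera): "extent" ([left, top, right, bottom] in pixels, round what is visible of it).
The state is a dict: "clock": time; "q": joint angles; "dq": joint speeds; "tau": joint torques, N m; "eef_pos": TCP position; "eef_rot": TCP orientation; "wrist_force": force on the tool from outside, world axes, zero at the start; "moment": the same for the moment, N m; "gripper_width": finger opening in mm; "grasp_force": force on a finger pad.
Only numpy, scipy, OpenCV 4.12 (cv2) and the standard library are available. Lean on these libraries where they do the work, as an engineer would, in place of code of your own. Each camera call takes 0.05 s, during which the arm holds its last target. There are 200 camera calls.

## Working session

There is one attempt and no reset: what is moved stays moved. The work goes in short steps, Python scripts to look and compute and a tool call to move; the robot and the scene stay as the last step left them, time stands still between calls to the robot, and variables do not carry over. Pictures are saved under pics/ and viewed, at most 10 in all, crops included, and the job is handed in when it is done.

Besides the shell and the picture viewer there is one more tool, called after ">>>" by a JSON object that holds its "fn" and its "kwargs". move_arm: Moves the arm, as the interface text tells. Its arguments: {"type":"object","properties":{"steps":{"type":"array","items":{"type":"array","items":{"type":"array","items":{"type":"number"}}}},"grip":{"type":"number"},"grip_force":{"type":"number"}},"required":["steps"]}

```bash
mkdir -p pics; cat > h.py <<'E'
from workcell import ctrl
import numpy as np, cv2
from scipy.spatial.transform import Rotation as R
def cam(n):
    m=ctrl.camera_model(n); f=200/np.tan(np.radians(m['vfov'])/2)
    K=np.array([[f,0,m['cx']],[0,f,m['cy']],[0,0,1.]]); D=np.array(m['distortion'],float)
    if 'rvec' in m: return K,D,cv2.Rodrigues(np.array(m['rvec'],float))[0],np.array(m['tvec'],float).ravel()
    o=ctrl.get_obs(); T=np.eye(4); T[:3,:3]=R.from_quat(o['eef_rot']).as_matrix(); T[:3,3]=o['eef_pos']
    W=np.linalg.inv(T@np.array(m['mount'])); return K,D,W[:3,:3],W[:3,3]
def px2w(c,uv,z):
    K,D,Rm,t=c; p=cv2.undistortPoints(np.array(uv,float).reshape(-1,1,2),K,D).reshape(-1,2)
    d=np.c_[p,np.ones(len(p))]@Rm; o=-Rm.T@t
    return o+d*((z-o[2])/d[:,2])[:,None]
def w2px(c,P):
    K,D,Rm,t=c; return cv2.projectPoints(np.array(P,float).reshape(-1,1,3),cv2.Rodrigues(Rm)[0],t,K,D)[0].reshape(-1,2)
def box(x,y,yaw,zs=83):
    c,s=np.cos(yaw),np.sin(yaw)
    return np.array([[x+c*a-s*b,y+s*a+c*b,zs] for a,b in [(-65,-90),(65,-90),(65,90),(-65,90)]])
E
python3 - <<'E'
from h import *
for n in('top','scene'):
    cv2.imwrite(f'pics/{n}0.png',ctrl.read_camera(n)[:,:,::-1])
    for t in('food_box','jar','peach'): print(n,t,[(r['score'],r['extent']) for r in ctrl.recognise(t,n)])
print(ctrl.get_obs())
E
```

```text
top food_box [(0.95, [374.0, 166.8, 434.8, 223.4]), (0.94, [418.8, 248.9, 441.3, 274.1]), (0.65, [208.3, 167.6, 258.4, 228.1]), (0.59, [283.4, 140.8, 346.2, 204.8]), (0.28, [285.1, 148.4, 305.6, 168.3])]
top jar [(0.69, [271.1, 134.2, 290.4, 155.1])]
top peach [(0.55, [328.2, 130.9, 350.7, 154.0]), (0.23, [280.0, 139.8, 344.8, 206.2])]
scene food_box [(0.96, [311.4, 202.2, 380.1, 257.6]), (0.8, [373.0, 168.0, 436.4, 222.1]), (0.72, [187.5, 173.5, 236.2, 225.7]), (0.66, [213.0, 209.9, 277.6, 277.0])]
scene jar [(0.62, [384.9, 226.8, 405.8, 258.2])]
scene peach [(0.74, [328.1, 249.5, 349.1, 275.8])]
{'clock': 0.4, 'q': array([-1.20560110e+00,  3.50787470e-01,  1.65190194e+00,  1.92536910e-05,
        1.13910873e+00, -8.46121294e-02]), 'dq': array([-0.00039897, -0.00145041, -0.00109629,  0.00020026, -0.00072916,
        0.00023407]), 'tau': array([-7.19757954e-04, -5.05610347e+01, -2.91368115e+01, -9.16502313e-05,
        1.55590551e-03,  3.44473642e-05]), 'eef_pos': array([ 239.13257307, -495.21825754,  231.20283173]), 'eef_rot': array([ 9.74816485e-01,  2.23008541e-01, -5.70927441e-06, -1.02955519e-04]), 'wrist_force': array([0.45918141, 0.55049964, 0.00849175]), 'moment': array([-0.0148403 ,  0.01795328,  0.01089416]), 'grasp_force': 0.0, 'gripper_width': 85.42388966228242}
```

View pics/top0.png

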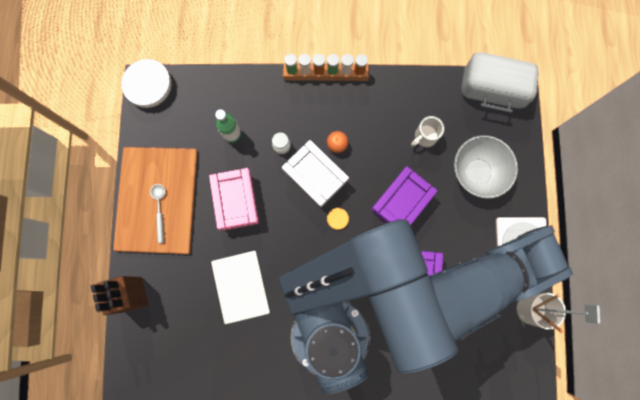

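View pics/scene0.png

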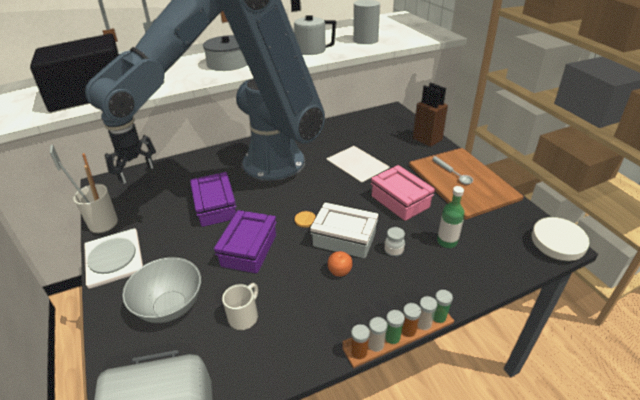

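The top view shows pink at (234,198), purple at (405,198), purple at (432,262), and a white/steel box at (315,173). The white one fits: it has the jar at (281,144), the peach at (338,141) and the cap at (338,218) around it. I'll confirm with a crop and fit the pose.

```bash
python3 - <<'E'
from h import *
from scipy.optimize import minimize
ct,cs=cam('top'),cam('scene')
it,is_=[cv2.imread(f'pics/{n}0.png') for n in('top','scene')]
def mask(im,a,b,c,d):
    h=cv2.cvtColor(im,cv2.COLOR_BGR2HSV); m=((h[...,2]>70)&(h[...,1]<90)).astype(np.uint8)
    k=np.zeros_like(m);k[b:d,a:c]=m[b:d,a:c]
    n,l,s,_=cv2.connectedComponentsWithStats(k); return (l==1+np.argmax(s[1:,4])).astype(np.uint8)
mt=mask(it,275,135,355,212); ms=mask(is_,300,195,384,262)
def sil(c,x,y,yaw,sh):
    P=np.r_[box(x,y,yaw,83),box(x,y,yaw,0)]; h=cv2.convexHull(w2px(c,P).astype(np.float32))
    m=np.zeros(sh,np.uint8); cv2.fillConvexPoly(m,np.round(h*16).astype(np.int32),1,shift=4); return m
S=4
big=lambda m:m
def cost(p):
    return sum(np.sum(sil(c,*p,(400,640))!=m) for c,m in((ct,mt),(cs,ms)))
c0=px2w(ct,[[315,173]],80)[0]; print(c0)
best=min((minimize(cost,[c0[0],c0[1],y],method='Nelder-Mead',options=dict(initial_simplex=[[c0[0],c0[1],y],[c0[0]+15,c0[1],y],[c0[0],c0[1]+15,y],[c0[0],c0[1],y+.1]])) for y in(-.8,-.7,-.6,-.5)),key=lambda r:r.fun)
print(best.x,best.fun,mt.sum(),ms.sum())
p=best.x
out=[]
for c,im,(a,b,cc,d) in((ct,it,(265,125,365,225)),(cs,is_,(295,180,395,280))):
    k=cv2.resize(im[b:d,a:cc],None,fx=4,fy=4,interpolation=cv2.INTER_CUBIC)
    q=((w2px(c,box(*p,83))-[a,b]+.5)*4).astype(int); cv2.polylines(k,[q],True,(0,0,255),1)
    q=((w2px(c,box(*p,0))-[a,b]+.5)*4).astype(int); cv2.polylines(k,[q],True,(0,255,0),1)
    out.append(k)
cv2.imwrite('pics/crop.png',np.hstack(out))
E
```

```text
[527.75325212  53.35918313  80.        ]
[530.76898056  56.34656263  -0.76852584] 2619.0 4870 2805
```

View pics/crop.png

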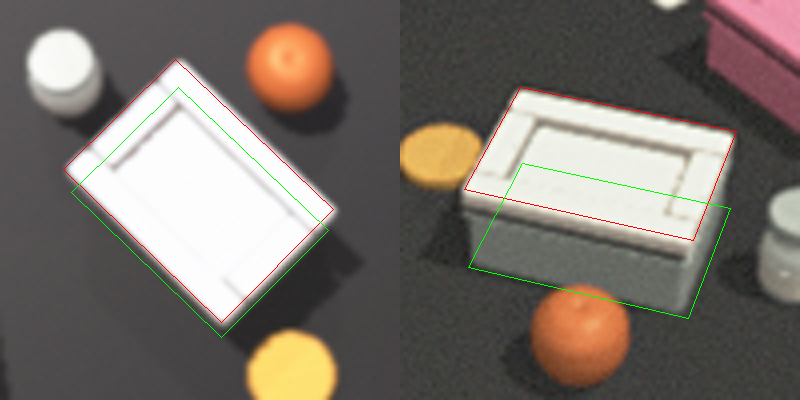

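The crop confirms it: white lid on a steel body, and the fitted outline matches the raised rim at about (531,56) with yaw -0.77. Moving above it with the fingers shut.

>>> {"fn": "move_arm", "kwargs": {"steps": [[[0.025,-0.0185,0,0],[0.025,-0.0185,0,0],[0.025,-0.0185,0,0],[0.025,-0.0185,0,0],[0.025,-0.0185,0,0],[0.025,-0.0185,0,0],[0.025,-0.0185,0,0],[0.025,-0.0185,0,0],[0.025,-0.0185,0,0],[0.025,-0.0185,0,0]]], "grip": 0}}

```text
clock: 1.23
eef_pos: [384.3, -218.6, 231.4]
eef_rot: [0.975, 0.223, 0.0, 0.0]
wrist_force: [1.1, -0.5, -0.7]
gripper_width: -0.3
grasp_force: 0.0
```

>>> {"fn": "move_arm", "kwargs": {"steps": [[[0.025,-0.0185,0,0],[0.025,-0.0185,0,0],[0.025,-0.0185,0,0],[0.025,-0.0185,0,0],[0.025,-0.0185,0,0],[0.025,-0.0185,0,0],[0.025,-0.0185,0,0],[0.025,-0.0185,0,0],[0.025,-0.0185,0,0],[0.025,-0.0185,0,0]]]}}

```text
clock: 2.07
eef_pos: [529.0, 56.9, 231.3]
eef_rot: [0.975, 0.223, 0.0, 0.0]
wrist_force: [-0.2, -0.7, -0.3]
gripper_width: 0.5
grasp_force: 0.0
```

>>> {"fn": "move_arm", "kwargs": {"steps": [[[0,0,0,-0.117],[0,0,0,-0.117],[0,0,0,-0.117],[0,0,0,0]]]}}

```text
clock: 2.4
eef_pos: [528.5, 55.5, 231.2]
eef_rot: [0.92, 0.392, -0.0, -0.0]
wrist_force: [0.1, -0.8, 0.3]
gripper_width: 0.2
grasp_force: 0.0
```

```bash
cat > st.py <<'E'
from h import *
P=[531,56,-.769]
def go(lab):  # remaining to each rim in tool axes
    o=ctrl.get_obs(); M=R.from_quat(o['eef_rot']).as_matrix()
    print(lab,round(o['clock'],2),o['eef_pos'].round(1),'F',o['wrist_force'].round(1),'q',o['q'].round(2),'yaw_y-boxyaw',round(np.arctan2(M[1,1],M[0,1])-P[2],3),'w',round(o['gripper_width'],1))
    c,s=np.cos(P[2]),np.sin(P[2])
    for n,a,b in(('mid',0,0),('near',-52.5,0),('far',52.5,0),('left',0,77.5),('right',0,-77.5)):
        print(n,(M.T@(np.array([P[0]+c*a-s*b,P[1]+s*a+c*b,83])-o['eef_pos'])).round(1))
E
python3 - <<'E'
from st import *
go('above'); c=cam('wrist'); im=ctrl.read_camera('wrist')[:,:,::-1].copy()
cv2.imwrite('pics/w_raw.png',im)
for z in(83,):
    cv2.polylines(im,[w2px(c,box(*P,z)).round().astype(int)],True,(0,0,255),1)
cv2.imwrite('pics/w1.png',im); print(w2px(c,box(*P,83)).round(1))
E
```

```text
above 2.4 [528.5  55.5 231.2] F [ 0.1 -0.8  0.3] q [ 0.02  0.32  1.7  -0.    1.12  0.78] yaw_y-boxyaw 0.005 w 0.2
mid [  2.1   1.5 148.2]
near [  2.3 -51.  148.2]
far [  1.8  54.  148.2]
left [ 79.6   1.9 148.2]
right [-75.4   1.1 148.2]
[[261.9 263.7]
 [380.5 264.4]
 [393.8  89.6]
 [250.9  88.6]]
```

View pics/w1.png

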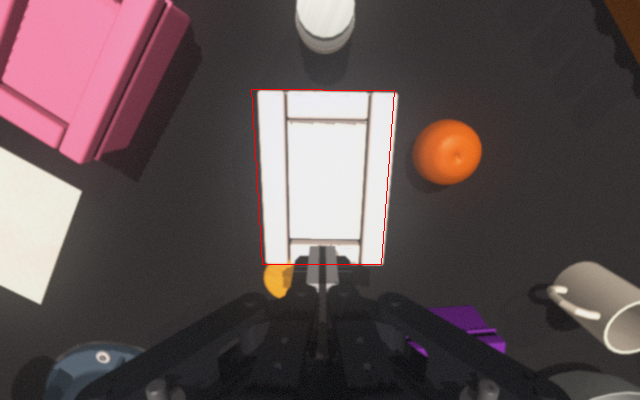

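The wrist view shows the lid with corners at about (258,91), (396,92), (383,264) and (264,264), roughly 2–3 mm further along box +x than predicted. Pressing the left side first, checking the force as I go.

>>> {"fn": "move_arm", "kwargs": {"steps": [[[0.0265,0.001,0,0],[0.0265,0.001,0,0],[0.0265,0.001,0,0],[0,0,0.03,0],[0,0,0.04,0],[0,0,0.04,0],[0,0,0.02,0],[0,0,0.008,0],[0,0,0.003,0],[0,0,0,0]]]}}

```text
clock: 3.28
eef_pos: [586.5, 110.3, 90.9]
eef_rot: [0.921, 0.389, 0.0, 0.0]
wrist_force: [0.8, 0.8, 0.6]
gripper_width: -0.1
grasp_force: 0.0
```

>>> {"fn": "move_arm", "kwargs": {"steps": [[[0,0,0.002,0],[0,0,0.002,0],[0,0,0,0]]]}}

```text
clock: 3.53
eef_pos: [586.5, 110.3, 87.2]
eef_rot: [0.921, 0.39, 0.001, 0.0]
wrist_force: [-0.3, 0.7, -0.6]
gripper_width: -0.1
grasp_force: 0.0
```

>>> {"fn": "move_arm", "kwargs": {"steps": [[[0,0,0.002,0],[0,0,0.002,0],[0,0,0.002,0],[0,0,0,0]]]}}

```text
clock: 3.87
eef_pos: [586.4, 110.3, 80.4]
eef_rot: [0.921, 0.39, 0.0, 0.0]
wrist_force: [0.4, 0.9, 2.7]
gripper_width: -0.0
grasp_force: 1.5
```

>>> {"fn": "move_arm", "kwargs": {"steps": [[[0,0,0.0015,0],[0,0,0.0015,0],[0,0,0,0]]]}}

```text
clock: 4.12
eef_pos: [585.7, 110.3, 76.7]
eef_rot: [0.921, 0.39, -0.0, -0.0]
wrist_force: [-0.0, -0.4, 0.0]
gripper_width: -0.3
grasp_force: 0.0
```

>>> {"fn": "move_arm", "kwargs": {"steps": [[[0,0,0.0015,0],[0,0,0.001,0],[0,0,0,0]]]}}

```text
clock: 4.37
eef_pos: [586.0, 110.3, 75.0]
eef_rot: [0.921, 0.39, -0.0, -0.0]
wrist_force: [-1.8, 0.6, 4.5]
gripper_width: 0.1
grasp_force: 2.3
```

It snapped, with the force falling to 0 at 76.7 and then contact at 75. One more push to confirm the rigid stop, then over to the right side.

>>> {"fn": "move_arm", "kwargs": {"steps": [[[0,0,0.001,0],[0,0,0,0]]]}}

```text
clock: 4.53
eef_pos: [586.1, 110.3, 74.9]
eef_rot: [0.921, 0.39, 0.0, 0.0]
wrist_force: [-5.1, -0.7, 14.7]
gripper_width: 0.2
grasp_force: 7.1
```

>>> {"fn": "move_arm", "kwargs": {"steps": [[[0,0,-0.01,0],[0,0,-0.03,0],[-0.031,0,0,0],[-0.031,0,0,0],[-0.031,0,0,0],[-0.031,0,0,0],[-0.031,0,0,0],[0,0,0.015,0],[0,0,0.01,0],[0,0,0,0]]]}}

```text
clock: 5.37
eef_pos: [477.6, -0.9, 87.5]
eef_rot: [0.921, 0.39, -0.001, -0.001]
wrist_force: [0.3, 0.8, 0.1]
gripper_width: 0.1
grasp_force: 0.0
```

```bash
sed -i 's/^P=.*/P=[532.5,54.5,-.769]/' st.py; python3 -c "
from st import *
go('r')"
```

```text
r 5.37 [477.6  -0.9  87.5] F [0.3 0.8 0.1] q [-0.1   0.44  1.95  0.    0.75  0.67] yaw_y-boxyaw -0.001 w 0.1
mid [78.   0.9  4.4]
near [ 77.9 -51.6   4.4]
far [78.1 53.4  4.3]
left [155.5   0.7   4.3]
right [0.5 1.  4.4]
```

>>> {"fn": "move_arm", "kwargs": {"steps": [[[0,0.001,0.003,0],[0,0,0.0025,0],[0,0,0.0015,0],[0,0,0.0015,0],[0,0,0.0015,0],[0,0,0,0]]]}}

```text
clock: 5.87
eef_pos: [479.0, -1.4, 78.7]
eef_rot: [0.921, 0.39, -0.0, -0.0]
wrist_force: [-0.1, 0.1, -1.6]
gripper_width: 0.0
grasp_force: 0.0
```

>>> {"fn": "move_arm", "kwargs": {"steps": [[[0,0,0.0015,0],[0,0,0.001,0],[0,0,0,0]]]}}

```text
clock: 6.12
eef_pos: [478.7, -1.6, 76.0]
eef_rot: [0.921, 0.39, -0.0, -0.0]
wrist_force: [-0.0, 0.7, -0.6]
gripper_width: -0.2
grasp_force: 0.0
```

>>> {"fn": "move_arm", "kwargs": {"steps": [[[0,0,0.001,0],[0,0,0,0]]]}}

```text
clock: 6.28
eef_pos: [478.8, -1.7, 75.1]
eef_rot: [0.921, 0.39, -0.0, -0.0]
wrist_force: [0.2, -0.4, -0.6]
gripper_width: 0.1
grasp_force: 0.0
```

>>> {"fn": "move_arm", "kwargs": {"steps": [[[0,0,0.001,0],[0,0,0.0005,0],[0,0,0,0]]]}}

```text
clock: 6.53
eef_pos: [479.0, -1.7, 74.9]
eef_rot: [0.921, 0.39, 0.0, 0.0]
wrist_force: [-5.8, -0.4, 17.9]
gripper_width: -0.3
grasp_force: 9.2
```

The right side is shut too, on a firm stop at 75. Lifting, moving over the near side and turning 90°.

>>> {"fn": "move_arm", "kwargs": {"steps": [[[0,0,-0.015,0],[0,0,-0.035,0],[0.026,-0.0175,0,0],[0.026,-0.0175,0,0],[0.026,-0.0175,0,0],[0,0,0,-0.121],[0,0,0,-0.121],[0,0,0,-0.121],[0,0,0,-0.121],[0,0,0,-0.121]]]}}

```text
clock: 7.37
eef_pos: [495.4, 91.0, 123.7]
eef_rot: [0.761, 0.649, -0.0, -0.0]
wrist_force: [0.5, -0.5, -0.7]
gripper_width: -0.2
grasp_force: 0.0
```

>>> {"fn": "move_arm", "kwargs": {"steps": [[[0,0,0,-0.121],[0,0,0,-0.121],[0,0,0,-0.121],[0,0,0,-0.121],[0,0,0,-0.121],[0,0,0,-0.121],[0,0,0,-0.121],[0,0,0,-0.121],[0,0,0,0]]]}}

```text
clock: 8.12
eef_pos: [495.4, 90.9, 123.8]
eef_rot: [0.372, 0.928, -0.0, -0.0]
wrist_force: [0.1, -0.3, 0.0]
gripper_width: 0.2
grasp_force: 0.0
```

```bash
python3 - <<'E'
from st import *
go('n'); c=cam('wrist'); im=ctrl.read_camera('wrist')[:,:,::-1].copy()
cv2.polylines(im,[w2px(c,box(*P,83)).round().astype(int)],True,(0,0,255),1)
cv2.imwrite('pics/w2.png',im)
E
```

```text
n 8.12 [495.4  90.9 123.8] F [ 0.1 -0.3  0. ] q [ 0.09  0.41  1.87 -0.    0.86 -0.72] yaw_y-boxyaw 1.578 w 0.2
mid [-51.9  -0.7  40.8]
near [ 0.6 -0.3 40.8]
far [-104.4   -1.    40.7]
left [-52.5  76.8  40.7]
right [-51.4 -78.2  40.8]
```

View pics/w2.png

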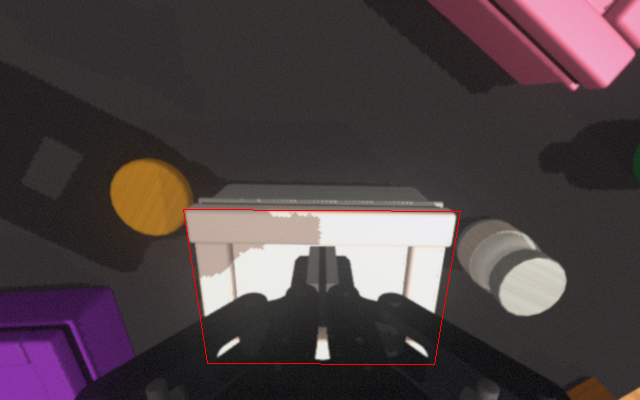

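The wrist view shows the near rim at rows 211–244, lined up with the predicted outline, so I'll press here.

>>> {"fn": "move_arm", "kwargs": {"steps": [[[0,0,0.025,0],[0,0,0.01,0],[0,0,0.004,0],[0,0,0.002,0],[0,0,0.0015,0],[0,0,0.0015,0],[0,0,0,0]]]}}

```text
clock: 8.75
eef_pos: [495.5, 90.9, 80.2]
eef_rot: [0.375, 0.927, -0.0, -0.0]
wrist_force: [-0.9, 0.1, 2.5]
gripper_width: 0.3
grasp_force: 1.3
```

>>> {"fn": "move_arm", "kwargs": {"steps": [[[0,0,0.0015,0],[0,0,0.0015,0],[0,0,0,0]]]}}

```text
clock: 9.0
eef_pos: [495.5, 90.9, 76.7]
eef_rot: [0.375, 0.927, 0.0, 0.0]
wrist_force: [-0.8, 0.6, -0.2]
gripper_width: -0.3
grasp_force: 0.0
```

>>> {"fn": "move_arm", "kwargs": {"steps": [[[0,0,0.0015,0],[0,0,0.001,0],[0,0,0,0]]]}}

```text
clock: 9.25
eef_pos: [495.7, 90.9, 75.0]
eef_rot: [0.375, 0.927, 0.0, 0.0]
wrist_force: [-2.7, -0.2, 11.1]
gripper_width: -0.1
grasp_force: 5.2
```

The near side is shut. The far side is next, at tool x -105 mm.

>>> {"fn": "move_arm", "kwargs": {"steps": [[[0,0,-0.012,0],[0,0,-0.028,0],[-0.035,0,0,0],[-0.035,0,0,0],[-0.035,0,0,0],[0,0,0.02,0],[0,0,0.007,0],[0,0,0,0]]]}}

```text
clock: 9.92
eef_pos: [569.4, 18.1, 85.2]
eef_rot: [0.375, 0.927, -0.001, -0.002]
wrist_force: [-0.6, 0.5, -0.6]
gripper_width: 0.0
grasp_force: 0.0
```

>>> {"fn": "move_arm", "kwargs": {"steps": [[[0,0,0.003,0],[0,0,0.002,0],[0,0,0.0015,0],[0,0,0.0015,0],[0,0,0,0]]]}}

```text
clock: 10.33
eef_pos: [570.9, 18.5, 79.7]
eef_rot: [0.374, 0.927, 0.0, 0.0]
wrist_force: [-0.9, 0.3, 0.6]
gripper_width: -0.5
grasp_force: 0.9
```

>>> {"fn": "move_arm", "kwargs": {"steps": [[[0,0,0.0015,0],[0,0,0.0015,0],[0,0,0,0]]]}}

```text
clock: 10.58
eef_pos: [570.9, 18.0, 76.1]
eef_rot: [0.374, 0.927, -0.0, -0.0]
wrist_force: [-0.2, 0.9, -1.2]
gripper_width: 0.2
grasp_force: 0.0
```

>>> {"fn": "move_arm", "kwargs": {"steps": [[[0,0,0.0015,0],[0,0,0.0005,0],[0,0,0,0]]]}}

```text
clock: 10.83
eef_pos: [571.2, 17.9, 75.0]
eef_rot: [0.375, 0.927, 0.0, 0.0]
wrist_force: [-4.2, 0.3, 9.0]
gripper_width: -0.1
grasp_force: 4.6
```

>>> {"fn": "move_arm", "kwargs": {"steps": [[[0,0,-0.01,0],[0,0,-0.03,0],[0,0,-0.04,0],[0,0,-0.04,0],[0,0,-0.04,0],[0.04,0,0,0],[0.04,0,0,0],[0.04,0,0,0],[0.04,0,0,0],[0,0,0,0]]]}}

```text
clock: 11.67
eef_pos: [451.8, 132.1, 234.7]
eef_rot: [0.373, 0.928, 0.0, -0.001]
wrist_force: [0.2, -0.3, -0.1]
gripper_width: 0.1
grasp_force: 0.0
```

```bash
python3 - <<'E'
from h import *
a=ctrl.read_camera('scene')[:,:,::-1]; b=cv2.imread('pics/scene0.png')
print(ctrl.get_obs()['wrist_force'].round(1))
f=lambda i:cv2.resize(i[190:290,295:415],None,fx=3.3,fy=3.3,interpolation=cv2.INTER_CUBIC)
cv2.imwrite('pics/end.png',np.hstack([f(b),f(a)]))
E
```

```text
[ 0.5 -0.2 -0.3]
```

View pics/end.png

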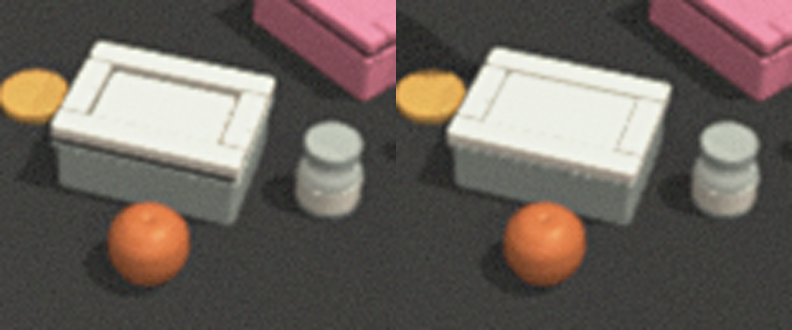

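The before/after crop shows all four sides down: the dark seal bands and the step around the panel are gone. The box, jar, cap and peach haven't moved, and the hand is clear.

```bash
python3 -c "
from workcell import ctrl
print(ctrl.sign_off())"
```

```text
the job is handed in; nothing more can be done
None
```

All four rim sides are clicked shut, each felt against its rigid stop at about 75 mm; the box and its neighbours stayed put, the hand is clear, and the job was handed in at about 12 s.

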